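# Expose the culture dishes on the shutter light box

### The job

With the light box's shutter knob still pushed home, set every dish from the rubber mat flat inside a printed ring on the light box, one dish to a ring; then, with the dishes staying on their rings, pull the shutter knob out to its stop, press the lamp button fully down and let it come up, and push the knob home again. After that put all the dishes side by side, flat on the floor of the white tray, leaving the knob home and the other things on the bench where they are.

Things in the scene. Friction and masses are not known exactly. Their poses are not given: they have to be found in the camera images.
- dish0: closed Petri dish, clear plastic with amber agar, upright disc 60 mm in diameter and 15 mm high, about 35 g; origin at the centre of its underside, z up. Two or three of the three dishes are present. Starts on the rubber mat
- dish1: closed Petri dish, clear plastic with amber agar, upright disc 60 mm in diameter and 15 mm high, about 35 g; origin at the centre of its underside, z up. Two or three of the three dishes are present. Starts on the rubber mat
- dish2: closed Petri dish, clear plastic with amber agar, upright disc 60 mm in diameter and 15 mm high, about 35 g; origin at the centre of its underside, z up. Two or three of the three dishes are present. Starts on the rubber mat
- light_box: grey light box fixed to the bench, 220 (x) x 300 (y) x 65 mm high; origin at the centre of its underside, its front face (local x = -110 mm) looks roughly toward the robot; its flat top at 65 mm carries a white panel with three printed rings in a row along its y axis and, near the front edge, the lamp button
- ring0 (a point): centre of printed ring 0 on the light box's top surface, a black circle of 80 mm inner diameter (flat print, no height); local x = 30 mm, y = 85 mm, z = 65 mm. A dish may go in any ring
- ring1 (a point): centre of printed ring 1 on the light box's top surface, a black circle of 80 mm inner diameter (flat print, no height); local x = 30 mm, y = 0 mm, z = 65 mm. A dish may go in any ring
- ring2 (a point): centre of printed ring 2 on the light box's top surface, a black circle of 80 mm inner diameter (flat print, no height); local x = 30 mm, y = -85 mm, z = 65 mm. A dish may go in any ring
- knob_grip (a point): centre of the black round head of the shutter knob, which sticks out of the middle of the light box's front face on a 10 mm steel stem; head 26 mm in diameter (axis along the slide) and 20 mm long, axis 40 mm above the bench. When home the head's centre stands 30 mm out from the front face (20 mm clear gap behind the head). It slides along the light box's own -x axis
- shutter_knob (a joint): slide of the shutter knob in m: 0 = home, 0.036 = out at its stop. A detent snaps it to whichever end is nearer (it resists with up to about 4 N until past the middle at 0.018, then is drawn on) and it stays there when let go. It starts home
- lamp_button_top (a point): centre of the top face of the round black lamp button, 28 mm in diameter, on top of the light box at local x = -80, y = -100 mm; it is pressed straight down and springs back
- lamp_button (a joint): travel of the lamp button in m: 0 = up, 0.006 = fully down (takes about 5 N)
- mat: flat black rubber mat fixed on the bench, 260 (x) x 190 (y) x 3 mm, where the dishes start; origin at the centre of its underside. It lies to the left or the right of the light box
- tray: shallow white plastic tray fixed on the bench on the other side of the light box, outside 270 (x) x 170 (y) mm, walls 3 mm thick and 12 mm high; origin at the centre of its underside
- tray_in (a point): centre of the tray's inner floor (3 mm above the bench)
- beaker: glass beaker, 72 mm in diameter, 90 mm high; a bystander, to be left alone; origin at the centre of its underside
- tape_roll: cardboard-brown roll of tape lying flat, 90 mm in diameter, 19 mm high; a bystander, to be left alone; origin at the centre of its underside
- marker: black marker pen lying flat, 130 x 14 x 13 mm; a bystander, to be left alone; origin at the centre of its underside
- scissors: scissors lying flat, about 160 mm long, orange grips; a bystander, to be left alone; origin at the centre of its underside
Not all that is in view belongs to the job. What is shaped like the dish0 but green or yellow is not meant.

How it is judged:
By the outcome, as a careful person would: the job done as asked, in the order asked, and still so for the second after the job is handed in, with the robot touching nothing.
Of dish0, dish1, dish2 only 2 to 3 are there at a start; the rules pass over those that are not, and their reading is None.
At some moment in a run one of dish0, dish1, dish2 may be knocked a few centimetres aside while the robot is not near it.
It also fails if it takes over 210 s, if anything falls off the work surface, if the arm or the gripper's body presses on something with over 40 N, if the wrist force passes 120 N, or if a joint passes its speed limit or range.

### The arm

A 6-joint arm with a two-finger parallel gripper is mounted at the origin on the work surface. World frame = base frame: x ahead of the robot, y to its left, z up, the work surface at z = 0. Lengths are in mm, angles in rad, forces in N, time in s.
With the tool pointing down it reaches from about 350 to 775 mm from the base axis. Payload 7.3 kg.
Tool frame: the origin (TCP) lies at the very end of the fingers, on their centre line; the grasp point (between the pads) lies 19 mm behind it; z points along the fingers, y is the line along which they close (so a half turn about z gives the same grasp; the last joint's range is limited). The gripper opens to 92 mm and grips with 3 to 60 N. Pads are 19 mm wide; open, the fingers measure 130 mm over their backs; the gripper's body (75 mm by 190 mm) begins 47 mm behind the grasp point.
Start: joints at [1.157, 0.342, 1.524, -0, 1.275, -0.146], TCP at [138.905, 506.311, 226.741] pointing down, gripper open.
Joint ranges: [-2.53, 2.53], [-0.77, 2.02], [0.04, 2.7], [-1, 4.14], [0.28, 2.66], [-3.11, 3.11]. Speed limits (rad/s): [2.57, 2.57, 3.14, 3.14, 3.14, 3.14].

### API

Orientations are given as [roll, pitch, yaw] about the fixed x, y, z axes, in that order (R = Rz(yaw) Ry(pitch) Rx(roll)).
In Python, from plant import get_obs, optics, ticket, finder gives the robot as it stands.
- The arm moves only by the tool send_rows, never from a script. Its arguments are lists of equal length, an entry for each row: "offset": the shift along the tool's x, y, z scaled (see below), a list of three; "delta_rot": the turn, a rotation vector about the tool's x, y, z scaled (see below), a list of three. In form: {"offset": [[dx, dy, dz], ...], "delta_rot": [[rx, ry, rz], ...]}. A call has 1 to 8 rows; each row is the pose to reach, as a shift and turn from the pose commanded when the call began, along the tool's axes at that moment, turning the shorter way round; what a row does not reach only later rows make up. The controller multiplies each number of a shift by 120 mm and each number of a turn by 360 degrees. A row lasts 1/8 s, in which the tool goes at most 62.5 mm and 10.7 degrees, less where a joint would pass 70% of its speed; a pose out of reach is approached as far as the arm can. A call with a number of a shift or a turn outside -1 to 1 is refused whole. A call with a gripper value outside its range is refused whole. "grip" is the opening, from 0 (shut) to 1 (fully open), set as the call begins (left out, the last holds). The fingers move at their own pace and stop on an object; the grip force is fixed at half the most. Time passes only in rows, so rows that repeat a pose let the fingers close. It gives the time, the measured TCP pose, the force, the opening and the grip force at its end, in the units of the state.
- get_obs(): the state, without advancing time (a new reading comes with each control period).
- optics.capture(name): name is "scene" or "top" or "wrist"; returns the picture (400x640x3 uint8, red, green, blue); there is no depth.
- optics.get_calibration(name): a dict with "fx", "fy", "cx", "cy" (pixels), "world_from_camera" (4x4, takes a point from camera to world coordinates). Camera axes: x right, y down, z forward; pixel columns grow to the right and rows downward; lengths in mm; the calibration is good to about 2 mm. A picture is of the moment at which its call begins: read the wrist's pose just before it. get_calibration takes no time and is no camera call; for the wrist camera it gives the pose at the moment of the call.
- ticket.close_job(): hands the job in; it is judged then, once.
Trained networks look in the newest picture that a camera, given by its name, has taken for a name from the list of things; names that differ only in an ending like _2 or _b are one class to them, and where a whole thing is asked for, a point or a joint stands for the part that bears it (a point fixed in the world has none). Each returns a list of dicts, best first, with "confidence" (0 to 1); they miss things now and then, are a little off and sometimes report something else, mostly with a low value. They report only what shows in the picture. A call takes as long as a camera call. They do not tell look-alikes from the thing itself.
- finder.boxes_of(target, camera): "box" ([left, top, right, bottom] in pixels, round what is visible of it).
- finder.silhouettes(target, camera): "region" (400x640 bool, what is visible of it) and "box" ([left, top, right, bottom] in pixels, round what is visible of it).
- finder.pinpoint(target, camera): "uv" ([column, row] in pixels: a listed point, or the origin of a listed thing).
The state is a dict: "time": time; "joint_positions": joint angles; "dq": joint speeds; "tau": joint torques, N m; "tool_pos": TCP position; "tcp_rot": TCP orientation; "contact_force": force on the tool from outside, world axes, zero at the start; "moment": the same for the moment, N m; "grip_width": finger opening in mm; "finger_force": force on a finger pad.
Only numpy, scipy, OpenCV 4.12 (cv2) and the standard library are available. Lean on these libraries where they do the work, as an engineer would, in place of code of your own. Each camera call takes 0.05 s, during which the arm holds its last target. There are 200 camera calls.

## Working session

There is one attempt and no reset: what is moved stays moved. The work goes in short steps, Python scripts to look and compute and a tool call to move; the robot and the scene stay as the last step left them, time stands still between calls to the robot, and variables do not carry over. Pictures are saved under pics/ and viewed, at most 14 in all, crops included, and the job is handed in when it is done.

Besides the shell and the picture viewer there is one more tool, called after ">>>" as name(argument=value, ...) on one line, values as JSON. send_rows: Moves the arm, as the interface text tells. Its arguments: {"type":"object","properties":{"offset":{"type":"array"},"delta_rot":{"type":"array"},"grip":{"type":"number"}},"required":["offset","delta_rot"]}

```bash
mkdir -p pics; ls
cat > h.py <<'E'
import numpy as np, cv2
from plant import get_obs, optics, ticket, finder
def cap(n,f):
    im=optics.capture(n); cv2.imwrite('pics/'+f,im[:,:,::-1]); return im
def ray(n,uv,z,c=None):
    c=c or optics.get_calibration(n); T=np.array(c['world_from_camera'])
    d=T[:3,:3]@np.array([(uv[0]-c['cx'])/c['fx'],(uv[1]-c['cy'])/c['fy'],1.]); o=T[:3,3]
    return o+d*(z-o[2])/d[2]
def proj(n,p,c=None):
    c=c or optics.get_calibration(n); T=np.linalg.inv(np.array(c['world_from_camera']))
    q=T[:3,:3]@np.array(p)+T[:3,3]; return np.array([c['fx']*q[0]/q[2]+c['cx'],c['fy']*q[1]/q[2]+c['cy']])
E
python3 - <<'E'
from h import *
o=get_obs(); print({k:np.round(v,3) for k,v in o.items()})
for n in('top','scene'):
    cap(n,n+'0.png')
    print(n,np.round(np.array(optics.get_calibration(n)['world_from_camera'])[:3,3]))
    for t,z in [('dish0',0),('ring0',65),('ring1',65),('ring2',65),('light_box',0),('knob_grip',40),('lamp_button_top',70),('mat',0),('tray_in',3),('tape_roll',0),('beaker',0),('marker',0),('scissors',0)]:
        for r in finder.pinpoint(t,n):
            if r['confidence']>.2: print(n,t,round(r['confidence'],2),np.round(r['uv']),np.round(ray(n,r['uv'],3 if t=='dish0' else z)))
E
```

```text
pics
{'time': np.float64(0.0), 'joint_positions': array([ 1.157,  0.343,  1.525,  0.   ,  1.275, -0.146]), 'dq': array([-0.002, -0.001,  0.003,  0.   ,  0.001, -0.002]), 'tau': array([ 1.0000e-03, -4.3125e+01, -2.4422e+01,  7.2000e-02,  5.6000e-02,
       -0.0000e+00]), 'tool_pos': array([138.72 , 505.923, 226.039]), 'tcp_rot': array([-3.14 , -0.   ,  2.874]), 'contact_force': array([-0.067, -0.059,  0.408]), 'moment': array([ 0.005, -0.021,  0.014]), 'finger_force': np.float64(0.0), 'grip_width': np.float64(91.826)}
top [ 407.   77. 1346.]
top dish0 0.86 [173. 292.] [302. 461.   3.]
top dish0 0.77 [222. 247.] [419. 336.   3.]
top dish0 0.73 [235. 216.] [499. 302.   3.]
top dish0 0.7 [230. 288.] [311. 312.   3.]
top ring0 0.93 [302. 153.] [656. 124.  65.]
top ring0 0.87 [340. 153.] [656.  28.  65.]
top ring0 0.7 [373. 152.] [659. -57.  65.]
top ring1 0.93 [302. 153.] [656. 124.  65.]
top ring1 0.87 [340. 153.] [656.  28.  65.]
top ring1 0.7 [373. 152.] [659. -57.  65.]
top ring2 0.93 [302. 153.] [656. 124.  65.]
top ring2 0.87 [340. 153.] [656.  28.  65.]
top ring2 0.7 [373. 152.] [6
[... 1004 characters left out ...]
.] [679. -54.  65.]
scene ring1 0.55 [271. 224.] [667.  29.  65.]
scene ring2 0.82 [283. 241.] [662. 100.  65.]
scene ring2 0.62 [256. 207.] [679. -54.  65.]
scene ring2 0.55 [271. 224.] [667.  29.  65.]
scene light_box 0.59 [284. 229.] [626.  30.   0.]
scene knob_grip 0.48 [317. 198.] [480.   8.  40.]
scene knob_grip 0.4 [334. 188.] [411.   4.  40.]
scene lamp_button_top 0.48 [281. 178.] [ 551. -112.   70.]
scene mat 0.81 [366. 278.] [497. 319.   0.]
scene tray_in 0.87 [269. 148.] [ 500. -308.    3.]
scene tape_roll 0.5 [364. 214.] [370. 127.   0.]
scene beaker 0.73 [291. 299.] [726. 254.   0.]
scene marker 0.51 [337. 192.] [395.   3.   0.]
scene scissors 0.5 [323. 168.] [ 379. -120.    0.]
```

Run:
```python
import cv2
a=cv2.imread('pics/top0.png'); 
cv2.imwrite('pics/top0c.png',cv2.resize(a[90:330,130:530],None,fx=2,fy=2,interpolation=2))
```

```text
(no output)
```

View pics/top0c.png

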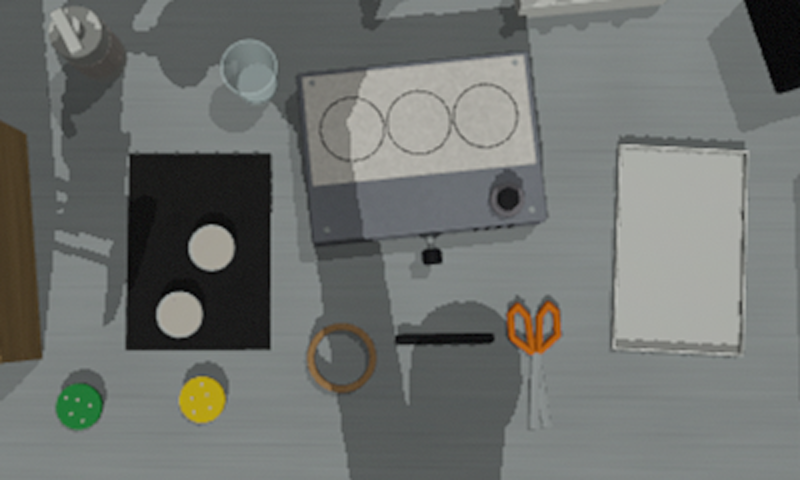

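The crop shows two whitish dishes on the black mat at top-image pixels (235,213) and (219,247). The look-alikes are the green disc at (169,293) and the yellow disc at (231,290), both off the mat, and the ring-shaped tape at (300,268). The two discs on the mat are the ones I want. The light box is turned slightly. Next I'll measure positions precisely.

```bash
cat > m.py <<'E'
from h import *
from scipy.optimize import least_squares
def fitbox(n,pts,c=None):
    # pts: list of (local xyz, uv)
    def f(p):
        cs,sn=np.cos(p[2]),np.sin(p[2])
        return np.concatenate([proj(n,[p[0]+cs*l[0]-sn*l[1],p[1]+sn*l[0]+cs*l[1],l[2]],c)-uv for l,uv in pts])
    r=least_squares(f,[629,30,0.1],loss='soft_l1'); return r.x,np.round(r.fun.reshape(-1,2),1)
E
python3 - <<'E'
from m import *
im=optics.capture('top'); g=cv2.cvtColor(im,cv2.COLOR_RGB2GRAY); cv2.imwrite('pics/topg.png',g)
b=lambda u,v:np.array([130+(u+.5)/2-.5,90+(v+.5)/2-.5])
L=[((110,150,65),b(299,73)),((110,-150,65),b(527,54)),((-110,-150,65),b(546,217)),((-110,150,65),b(316,243)),
((30,85,65),b(352,129)),((30,0,65),b(419,122)),((30,-85,65),b(485,115)),((-80,-100,70),b(508,198))]
p,r=fitbox('top',L); print('box',np.round(p,3)); print(r.tolist())
# tray corners (rim z=12)
T=[((135,85,12),b(619,144)),((135,-85,12),b(747,150)),((-135,-85,12),b(742,355)),((-135,85,12),b(612,350))]
print('tray',fitbox('top',T))
for r in finder.silhouettes('dish0','top'):
    ys,xs=np.nonzero(r['region']); print(round(r['confidence'],2),len(xs),np.round(ray('top',(xs.mean(),ys.mean()),16),1),np.median(im[r['region']],axis=0))
# bright discs on mat
m=(g[160:270,192:265]>110).astype('uint8'); n,l,s,cc=cv2.connectedComponentsWithStats(m)
for i in range(1,n):
    if 150<s[i,4]<900: print(s[i].tolist(),np.round(cc[i]+[192,160],1),np.round(ray('top',cc[i]+[192,160],18),1))
E
```

```text
box [6.32058e+02 2.64510e+01 1.08000e-01]
[[-1.9, -0.1], [0.9, -3.0], [1.7, 0.7], [-1.6, 0.3], [0.2, -0.0], [-0.0, -0.1], [0.2, -0.1], [-0.1, 0.3]]
tray (array([ 504.33774109, -313.68394677,   12.51801376]), array([[-0.4, -0.1],
       [ 0.1,  0.1],
       [ 0.4,  0.4],
       [-0.1, -0.4]]))
0.95 433 [300.5 466.2  16. ] [ 33. 119.  55.]
0.8 380 [309.7 307.   16. ] [181. 160.  20.]
0.76 418 [506.  298.3  16. ] [164. 160. 150.]
0.57 413 [419.5 338.5  16. ] [164. 160. 150.]
[3, 0, 70, 6, 414] [229.8 162.5] [639.5 316.1  18. ]
[32, 42, 23, 23, 414] [235.2 213.3] [505.4 299.7  18. ]
[16, 76, 23, 23, 418] [219.3 246.9] [417.9 339.9  18. ]
[0, 105, 73, 5, 327] [229.2 267.2] [365.5 313.1  18. ]
```

```bash
cat >> h.py <<'E'
def go(*ts):
    """ts: (x,y,z,yaw) targets; print offset/turn numbers from the present pose, and rows needed"""
    o=get_obs(); p=np.array(o['tool_pos']); r,_,w=o['tcp_rot']
    c,s=np.cos(w),np.sin(w); R=np.array([[c,s,0],[s,-c,0],[0,0,-1]])
    print('at',np.round(p,1),round(w,3),'t',round(float(o['time']),1),'F',np.round(o['contact_force'],1),'w',round(float(o['grip_width']),1))
    for t in ts:
        d=R.T@(np.array(t[:3])-p); a=(t[3]-w+np.pi)%(2*np.pi)-np.pi
        print(t,'off',np.round(d/120,3).tolist(),'rz',round(-a/2/np.pi,4),'rows %.1f %.1f'%(np.linalg.norm(d)/62.5,abs(np.degrees(a))/10.7))
E
python3 -c "
from h import *
go((505,270,200,1.679),(505.6,299,200,1.679))"
```

```text
at [138.9 506.3 226.7] 2.874 t 1.5 F [-0.8 -0.6  0.3] w 91.8
(505, 270, 200, 1.679) off [-3.463, -1.092, 0.223] rz 0.1902 rows 7.0 6.4
(505.6, 299, 200, 1.679) off [-3.404, -0.857, 0.223] rz 0.1902 rows 6.8 6.4
```

>>> send_rows(offset=[[-1, -0.25, 0.2], [-1, -0.25, 0.2], [-1, -0.25, 0.2], [-1, -0.25, 0.2], [-1, -0.25, 0.2], [-1, -0.25, 0.2], [-1, -0.25, 0.2]], delta_rot=[[0, 0, 0.19], [0, 0, 0.19], [0, 0, 0.19], [0, 0, 0.19], [0, 0, 0.19], [0, 0, 0.19], [0, 0, 0.19]], grip=0.8)

```text
time: 2.38
tool_pos: [246.7, 445.6, 202.7]
tcp_rot: [3.142, -0.0, 1.676]
contact_force: [-0.4, -0.0, -0.1]
grip_width: 73.6
finger_force: 0.0
```

```bash
python3 -c "
from h import *
go((505.6,270,200,1.679),(505.6,299,200,1.679))"
```

```text
at [246.7 445.6 202.7] 1.676 t 2.4 F [-0.4 -0.  -0.1] w 73.6
(505.6, 270, 200, 1.679) off [-1.683, 1.991, 0.023] rz -0.0004 rows 5.0 0.0
(505.6, 299, 200, 1.679) off [-1.442, 2.017, 0.023] rz -0.0004 rows 4.8 0.0
```

>>> send_rows(offset=[[-0.72, 1, 0], [-0.72, 1, 0], [-0.72, 1, 0]], delta_rot=[[0, 0, 0], [0, 0, 0], [0, 0, 0]])

```text
time: 2.75
tool_pos: [378.0, 371.1, 202.7]
tcp_rot: [3.141, 0.0, 1.677]
contact_force: [-0.5, 0.9, -0.9]
grip_width: 73.6
finger_force: 0.0
```

>>> send_rows(offset=[[-0.72, 1, 0], [-0.72, 1, 0], [-0.72, 1, 0]], delta_rot=[[0, 0, 0], [0, 0, 0], [0, 0, 0]])

```text
time: 3.12
tool_pos: [506.7, 297.9, 202.4]
tcp_rot: [3.141, 0.0, 1.677]
contact_force: [-1.4, 0.6, 0.3]
grip_width: 73.3
finger_force: 0.0
```

Run:
```python
from h import *
cap('wrist','w0.png'); c=optics.get_calibration('wrist'); print(np.round(c['world_from_camera'],2).tolist(),c['fx'])
for r in finder.silhouettes('dish0','wrist'):
    ys,xs=np.nonzero(r['region']); print(round(r['confidence'],2),r['box'],len(xs),np.round(ray('wrist',(xs.mean(),ys.mean()),12),1))
go((505.6,299,40,1.679),(505.6,299,6,1.679))
```

```text
[[0.99, 0.1, 0.03, 497.93], [0.11, -0.95, -0.3, 377.07], [0.0, 0.3, -0.95, 360.32], [0.0, 0.0, 0.0, 1.0]] 285.23212276496935
0.97 [131.2, 121.2, 186.9, 170.9] 2091 [306.5 309.7  12. ]
0.74 [222.0, 106.8, 277.1, 152.9] 2083 [414.2 340.   12. ]
0.69 [113.8, 0.0, 171.3, 30.8] 1293 [300.1 452.8  12. ]
0.56 [295.0, 147.4, 340.9, 194.4] 1812 [502.  299.4  12. ]
0.56 [307.7, 260.5, 410.6, 319.4] 2938 [572.8 113.1  12. ]
at [505.7 298.6 202.2] 1.677 t 3.2 F [-1.7  0.3 -0.4] w 73.4
(505.6, 299, 40, 1.679) off [0.003, -0.001, 1.352] rz -0.0003 rows 2.6 0.0
(505.6, 299, 6, 1.679) off [0.003, -0.001, 1.635] rz -0.0003 rows 3.1 0.0
```

View pics/w0.png

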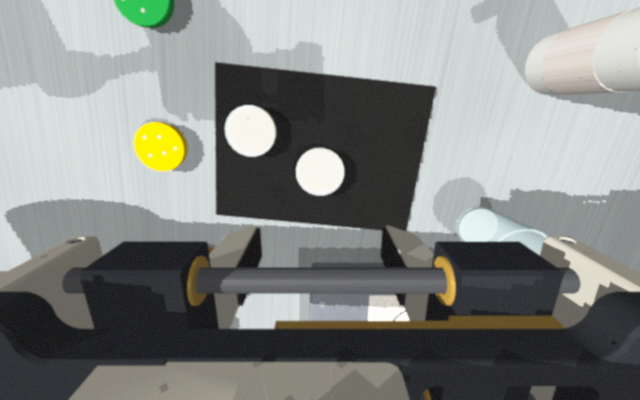

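The wrist picture shows the two plain discs on the mat at (320,171) and (250,131). The green (145,5) and yellow (160,146) look-alikes are off the mat. Positions agree with the top view, so I'll grasp the first dish.

>>> send_rows(offset=[[0, 0, 1], [0, 0, 1], [0, 0, 1]], delta_rot=[[0, 0, 0], [0, 0, 0], [0, 0, 0]])

```text
time: 3.6
tool_pos: [499.9, 299.8, 79.1]
tcp_rot: [-3.132, 0.003, 1.681]
contact_force: [0.4, -0.3, -0.5]
grip_width: 73.6
finger_force: 0.0
```

>>> send_rows(offset=[[0, 0, 0.3], [0, 0, 0.63], [0, 0, 0.63], [0, 0, 0.63]], delta_rot=[[0, 0, 0], [0, 0, 0], [0, 0, 0], [0, 0, 0]])

```text
time: 4.1
tool_pos: [505.5, 301.2, 10.1]
tcp_rot: [3.138, -0.001, 1.681]
contact_force: [1.2, -0.2, 0.9]
grip_width: 73.5
finger_force: 0.0
```

>>> send_rows(offset=[[0, 0, 0], [0, 0, 0], [0, 0, 0], [0, 0, 0], [0, 0, -0.3], [0, 0, -0.8], [0, 0, -0.8]], delta_rot=[[0, 0, 0], [0, 0, 0], [0, 0, 0], [0, 0, 0], [0, 0, 0], [0, 0, 0], [0, 0, 0]], grip=0.4)

```text
time: 4.97
tool_pos: [507.0, 301.3, 108.6]
tcp_rot: [3.132, -0.003, 1.68]
contact_force: [-0.4, 0.6, -0.4]
grip_width: 59.2
finger_force: 30.0
```

Run:
```python
from m import *
c,s=np.cos(.108),np.sin(.108)
L=lambda x,y:(632.06+c*x-s*y,26.45+s*x+c*y)
for n,q in [('r0',(30,85)),('r1',(30,0)),('r2',(30,-85)),('knob',(-140,0)),('btn',(-80,-100))]: print(n,np.round(L(*q),1))
go((*np.round(L(30,85),1),150,1.679))
```

```text
r0 [652.7 114.2]
r1 [661.9  29.7]
r2 [671.  -54.8]
knob [492.9  11.4]
btn [563.3 -81.6]
at [507.  301.3 108.6] 1.68 t 5.0 F [-0.4  0.6 -0.4] w 59.2
(np.float64(652.7), np.float64(114.2), 150, 1.679) off [-1.682, 1.037, -0.345] rz 0.0002 rows 3.9 0.0
```

>>> send_rows(offset=[[-0.3, 0.2, -0.4], [-0.84, 0.52, -0.4], [-0.84, 0.52, -0.4], [-0.84, 0.52, -0.4]], delta_rot=[[0, 0, 0], [0, 0, 0], [0, 0, 0], [0, 0, 0]])

```text
time: 5.48
tool_pos: [576.8, 205.8, 150.0]
tcp_rot: [-3.14, -0.0, 1.678]
contact_force: [-1.0, 0.4, -0.5]
grip_width: 58.8
finger_force: 30.0
```

>>> send_rows(offset=[[-0.42, 0.26, 0], [-0.84, 0.52, 0], [-0.84, 0.52, 0], [-0.84, 0.52, 0], [-0.84, 0.52, 0]], delta_rot=[[0, 0, 0], [0, 0, 0], [0, 0, 0], [0, 0, 0], [0, 0, 0]])

```text
time: 6.1
tool_pos: [649.0, 115.3, 150.9]
tcp_rot: [-3.141, -0.001, 1.682]
contact_force: [0.7, -0.5, -0.5]
grip_width: 58.9
finger_force: 30.0
```

Run:
```python
from m import *
cap('top','top1.png')
go((652.7,114.2,71,1.679))
a=cv2.imread('pics/top1.png'); cv2.imwrite('pics/top1c.png',cv2.resize(a[90:290,180:400],None,fx=3,fy=3,interpolation=2))
```

```text
at [649.2 115.1 151.2] 1.682 t 6.2 F [0.1 0.5 0.2] w 59.2
(652.7, 114.2, 71, 1.679) off [-0.011, 0.028, 0.668] rz 0.0005 rows 1.3 0.0
```

View pics/top1c.png

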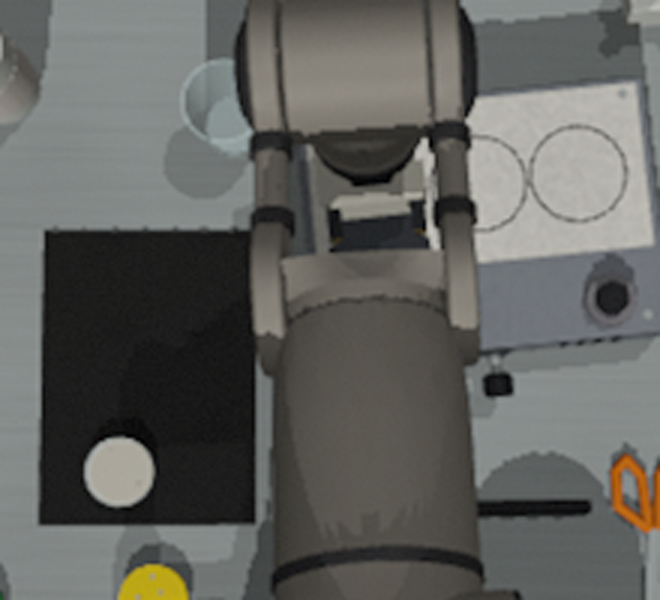

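>>> send_rows(offset=[[0, 0.025, 0.3], [0, 0.025, 0.55], [0, 0.025, 0.64], [0, 0.025, 0.68], [0, 0.025, 0.68], [0, 0.025, 0.68]], delta_rot=[[0, 0, 0], [0, 0, 0], [0, 0, 0], [0, 0, 0], [0, 0, 0], [0, 0, 0]])

```text
time: 6.9
tool_pos: [653.8, 114.0, 70.9]
tcp_rot: [3.139, -0.0, 1.68]
contact_force: [-1.1, 0.5, 2.5]
grip_width: 59.3
finger_force: 30.0
```

>>> send_rows(offset=[[0, 0, 0], [0, 0, 0], [0, 0, 0], [0, 0, 0], [0, 0, -0.2], [0, 0, -0.7], [0, 0, -0.7]], delta_rot=[[0, 0, 0], [0, 0, 0], [0, 0, 0], [0, 0, 0], [0, 0, 0], [0, 0, 0], [0, 0, 0]], grip=0.78)

```text
time: 7.78
tool_pos: [656.1, 113.7, 159.3]
tcp_rot: [3.131, 0.0, 1.68]
contact_force: [-0.0, -0.1, 0.2]
grip_width: 71.6
finger_force: 0.0
```

Run:
```python
from m import *
cap('scene','s1.png')
go((418.5,339.5,150,1.679))
a=cv2.imread('pics/s1.png'); cv2.imwrite('pics/s1c.png',cv2.resize(a[150:350,210:490],None,fx=2.8,fy=2.8,interpolation=2))
```

```text
at [654.4 113.6 156.2] 1.68 t 7.8 F [0.  0.3 0.1] w 71.9
(418.5, 339.5, 150, 1.679) off [2.085, -1.749, 0.052] rz 0.0002 rows 5.2 0.0
```

View pics/s1c.png

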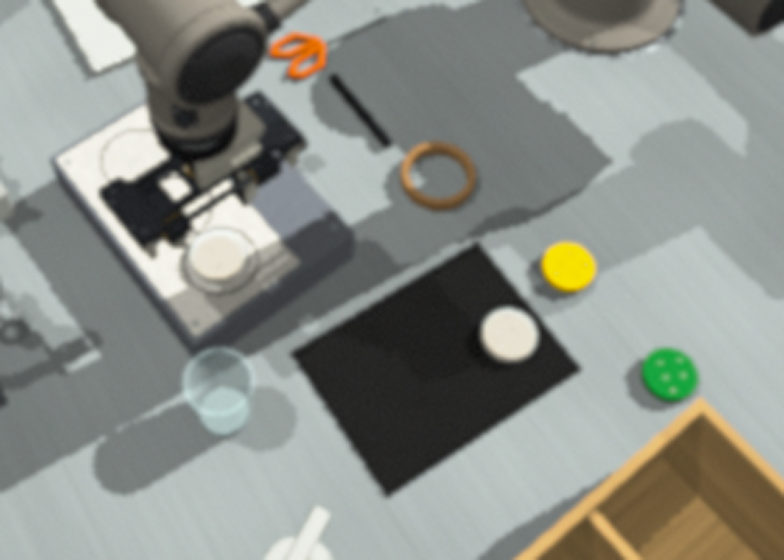

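The picture shows the first dish sitting inside ring 0 at crop (217,257). The second is still on the mat at (509,334). I'll go for that one.

>>> send_rows(offset=[[0.5, -0.42, 0], [1, -0.84, 0], [1, -0.84, 0], [1, -0.84, 0]], delta_rot=[[0, 0, 0], [0, 0, 0], [0, 0, 0], [0, 0, 0]])

```text
time: 8.32
tool_pos: [537.5, 223.3, 152.4]
tcp_rot: [-3.139, 0.0, 1.683]
contact_force: [0.4, -0.8, -1.3]
grip_width: 71.5
finger_force: 0.0
```

>>> send_rows(offset=[[0.5, -0.42, 0], [1, -0.84, 0], [1, -0.84, 0], [1, -0.84, 0], [1, -0.84, 0]], delta_rot=[[0, 0, 0], [0, 0, 0], [0, 0, 0], [0, 0, 0], [0, 0, 0]])

```text
time: 8.95
tool_pos: [427.6, 329.3, 153.0]
tcp_rot: [-3.142, 0.001, 1.679]
contact_force: [0.5, 0.5, 0.4]
grip_width: 71.8
finger_force: 0.0
```

```bash
cat > dish.py <<'E'
from m import *
def discs(n,lo=150,hi=4000,z=18,roi=None):
    im=optics.capture(n); hsv=cv2.cvtColor(im,cv2.COLOR_RGB2HSV)
    m=((hsv[:,:,2]>110)).astype('uint8')
    if roi: k=np.zeros_like(m); a,b,c,d=roi; k[b:d,a:c]=1; m*=k
    N,l,s,cc=cv2.connectedComponentsWithStats(m)
    for i in range(1,N):
        w,h=s[i,2:4]
        if lo<s[i,4]<hi and .75<w/h<1.33 and s[i,4]/(w*h)>.7: print(n,s[i].tolist(),np.round(cc[i],1),np.round(ray(n,cc[i],z),1))
E
python3 - <<'E'
from dish import *
discs('wrist'); discs('top',roi=(194,168,264,264))
go((418.5,339.5,8,1.679))
E
```

```text
wrist [284, 145, 58, 56, 2580] [312.6 172.5] [416.7 339.6  18. ]
at [427.7 329.1 153.1] 1.678 t 9.1 F [ 0.1  0.2 -0.5] w 71.3
(418.5, 339.5, 8, 1.679) off [0.094, -0.067, 1.209] rz -0.0001 rows 2.3 0.0
```

>>> send_rows(offset=[[0.09, -0.075, 0.4], [0.09, -0.075, 0.8], [0.09, -0.075, 0.8]], delta_rot=[[0, 0, 0], [0, 0, 0], [0, 0, 0]])

```text
time: 9.43
tool_pos: [415.0, 337.8, 54.5]
tcp_rot: [-3.135, 0.003, 1.679]
contact_force: [0.3, -0.4, 0.1]
grip_width: 71.4
finger_force: 0.0
```

>>> send_rows(offset=[[0, 0, 0.3], [0, 0, 0.42], [0, 0, 0.42], [0, 0, 0.42]], delta_rot=[[0, 0, 0], [0, 0, 0], [0, 0, 0], [0, 0, 0]])

```text
time: 9.93
tool_pos: [417.4, 340.3, 8.6]
tcp_rot: [3.139, -0.001, 1.68]
contact_force: [-0.3, 0.0, -0.5]
grip_width: 71.4
finger_force: 0.0
```

>>> send_rows(offset=[[0, 0, 0], [0, 0, 0], [0, 0, 0], [0, 0, 0], [0, 0, -0.3], [0, 0, -0.8], [0, 0, -1], [0, 0, -1]], delta_rot=[[0, 0, 0], [0, 0, 0], [0, 0, 0], [0, 0, 0], [0, 0, 0], [0, 0, 0], [0, 0, 0], [0, 0, 0]], grip=0.4)

```text
time: 10.92
tool_pos: [417.3, 340.5, 129.0]
tcp_rot: [3.138, -0.002, 1.68]
contact_force: [-0.8, -0.4, -0.9]
grip_width: 59.0
finger_force: 30.0
```

Run:
```python
from m import *
go((661.9,29.7,152,1.679))
```

```text
at [417.3 340.5 129. ] 1.68 t 10.9 F [-0.8 -0.4 -0.9] w 59.0
(661.9, 29.7, 152, 1.679) off [-2.797, 1.744, -0.192] rz 0.0002 rows 6.3 0.0
```

>>> send_rows(offset=[[-0.45, 0.29, -0.2], [-0.93, 0.58, -0.2], [-0.93, 0.58, -0.2]], delta_rot=[[0, 0, 0], [0, 0, 0], [0, 0, 0]])

```text
time: 11.3
tool_pos: [499.1, 233.5, 149.5]
tcp_rot: [-3.14, 0.001, 1.676]
contact_force: [-1.0, -0.4, -0.6]
grip_width: 59.2
finger_force: 30.0
```

>>> send_rows(offset=[[-0.47, 0.29, 0], [-0.93, 0.58, 0], [-0.93, 0.58, 0]], delta_rot=[[0, 0, 0], [0, 0, 0], [0, 0, 0]])

```text
time: 11.68
tool_pos: [580.1, 130.5, 149.0]
tcp_rot: [-3.139, 0.0, 1.676]
contact_force: [-0.3, -0.0, -0.9]
grip_width: 58.8
finger_force: 30.0
```

>>> send_rows(offset=[[-0.47, 0.29, 0], [-0.93, 0.58, 0], [-0.93, 0.58, 0], [-0.93, 0.58, 0]], delta_rot=[[0, 0, 0], [0, 0, 0], [0, 0, 0], [0, 0, 0]])

```text
time: 12.18
tool_pos: [659.4, 30.9, 149.5]
tcp_rot: [-3.139, -0.001, 1.68]
contact_force: [-0.4, -0.0, -0.4]
grip_width: 59.1
finger_force: 30.0
```

Run:
```python
from m import *
go((661.9,29.7,69.5,1.679))
```

```text
at [659.4  30.9 149.5] 1.68 t 12.2 F [-0.4 -0.  -0.4] w 59.1
(661.9, 29.7, 69.5, 1.679) off [-0.013, 0.02, 0.667] rz 0.0002 rows 1.3 0.0
```

>>> send_rows(offset=[[-0.01, 0.01, 0.3], [-0.01, 0.01, 0.55], [-0.01, 0.01, 0.64], [-0.01, 0.01, 0.68], [-0.01, 0.01, 0.68], [-0.01, 0.01, 0.68]], delta_rot=[[0, 0, 0], [0, 0, 0], [0, 0, 0], [0, 0, 0], [0, 0, 0], [0, 0, 0]])

```text
time: 12.92
tool_pos: [662.4, 29.1, 70.6]
tcp_rot: [3.14, 0.0, 1.68]
contact_force: [-0.6, 0.5, 0.6]
grip_width: 58.9
finger_force: 30.0
```

>>> send_rows(offset=[[0, 0, 0], [0, 0, 0], [0, 0, 0], [0, 0, 0], [0, 0, -0.2], [0, 0, -0.7], [0, 0, -0.7]], delta_rot=[[0, 0, 0], [0, 0, 0], [0, 0, 0], [0, 0, 0], [0, 0, 0], [0, 0, 0], [0, 0, 0]], grip=0.78)

```text
time: 13.8
tool_pos: [664.7, 28.6, 159.3]
tcp_rot: [3.131, 0.002, 1.68]
contact_force: [0.1, -0.2, -0.4]
grip_width: 71.8
finger_force: 0.0
```

Run:
```python
from m import *
go((492.9,11.4,150,.108),(430,4,150,.108))
```

```text
at [664.7  28.6 159.3] 1.68 t 13.8 F [ 0.1 -0.2 -0.4] w 71.8
(492.9, 11.4, 150, 0.108) off [0.013, -1.439, 0.078] rz 0.2502 rows 2.8 8.4
(430, 4, 150, 0.108) off [0.009, -1.967, 0.078] rz 0.2502 rows 3.8 8.4
```

>>> send_rows(offset=[[0.01, -0.4, 0], [0.01, -1, 0], [0.01, -1, 0], [0.01, -1, 0], [0.01, -1, 0], [0.01, -1, 0], [0.01, -1, 0], [0.01, -1, 0]], delta_rot=[[0, 0, -0.25], [0, 0, -0.25], [0, 0, -0.25], [0, 0, -0.25], [0, 0, -0.25], [0, 0, -0.25], [0, 0, -0.25], [0, 0, -0.25]], grip=0.6)

```text
time: 14.8
tool_pos: [542.0, 17.0, 152.8]
tcp_rot: [3.141, -0.001, -3.097]
contact_force: [-0.1, 0.2, -0.2]
grip_width: 55.0
finger_force: 0.0
```

>>> send_rows(offset=[[0.5, 0, -0.2], [0.7, 0, -0.3], [0.7, 0, -0.3], [0.7, 0, -0.3]], delta_rot=[[0, 0, -0.003], [0, 0, -0.003], [0, 0, -0.003], [0, 0, -0.003]])

```text
time: 15.3
tool_pos: [459.1, 13.6, 189.2]
tcp_rot: [3.142, 0.001, -3.085]
contact_force: [-0.6, -1.0, 0.2]
grip_width: 55.1
finger_force: 0.0
```

Run:
```python
from dish import *
cap('wrist','w2.png')
for t,z in [('knob_grip',40),('lamp_button_top',70)]:
    for n in ('wrist',):
        for r in finder.pinpoint(t,n): print(t,round(r['confidence'],2),np.round(r['uv']),np.round(ray(n,r['uv'],z),1))
discs('wrist',z=80)
go((492.9,11.4,27,3.25))
```

```text
knob_grip 0.69 [315. 211.] [495.2   8.9  40. ]
at [458.9  13.7 188.9] -3.084 t 15.5 F [ 0.2 -1.   0.5] w 55.0
(492.9, 11.4, 27, 3.25) off [-0.282, -0.035, 1.349] rz -0.0081 rows 2.6 0.3
```

View pics/w2.png

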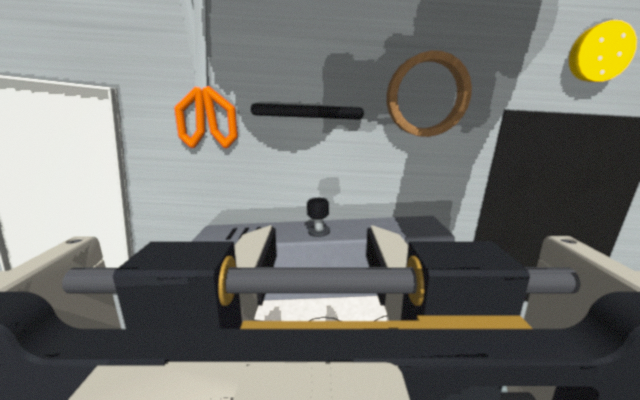

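The wrist view shows the knob at (318,208), with its stem toward the box. That matches the computed knob position of (493,11).

>>> send_rows(offset=[[-0.28, -0.035, 0.4], [-0.28, -0.035, 0.8], [-0.28, -0.035, 0.8], [-0.28, -0.035, 0.8]], delta_rot=[[0, 0, -0.008], [0, 0, -0.008], [0, 0, -0.008], [0, 0, -0.008]])

```text
time: 16.0
tool_pos: [493.0, 11.4, 94.7]
tcp_rot: [-3.141, 0.001, -3.034]
contact_force: [0.1, -0.2, -0.6]
grip_width: 54.7
finger_force: 0.0
```

Run:
```python
from dish import *
go((492.9,11.4,27,3.25))
```

```text
at [493.   11.4  94.7] -3.034 t 16.0 F [ 0.1 -0.2 -0.6] w 54.7
(492.9, 11.4, 27, 3.25) off [0.001, 0.001, 0.564] rz -0.0001 rows 1.1 0.0
```

>>> send_rows(offset=[[0, 0, 0.3], [0, 0, 0.56], [0, 0, 0.56], [0, 0, 0.56]], delta_rot=[[0, 0, 0], [0, 0, 0], [0, 0, 0], [0, 0, 0]])

```text
time: 16.5
tool_pos: [493.7, 11.2, 28.4]
tcp_rot: [-3.141, 0.004, -3.034]
contact_force: [-0.3, -0.5, 0.6]
grip_width: 54.9
finger_force: 0.0
```

>>> send_rows(offset=[[0, 0, 0], [0, 0, 0], [0, 0, 0], [0, 0, 0], [0, 0, 0], [0, 0, 0]], delta_rot=[[0, 0, 0], [0, 0, 0], [0, 0, 0], [0, 0, 0], [0, 0, 0], [0, 0, 0]], grip=0.1)

```text
time: 17.25
tool_pos: [492.3, 11.6, 26.5]
tcp_rot: [3.141, 0.0, -3.034]
contact_force: [-0.6, 2.3, 5.1]
grip_width: 25.0
finger_force: 30.0
```

>>> send_rows(offset=[[0.1, 0, 0], [0.2, 0, 0], [0.26, 0, 0], [0.3, 0, 0], [0.31, 0, 0], [0.31, 0, 0]], delta_rot=[[0, 0, 0], [0, 0, 0], [0, 0, 0], [0, 0, 0], [0, 0, 0], [0, 0, 0]])

```text
time: 18.0
tool_pos: [456.5, 7.8, 26.6]
tcp_rot: [3.141, 0.003, -3.035]
contact_force: [4.8, 6.1, 0.8]
grip_width: 25.3
finger_force: 30.0
```

>>> send_rows(offset=[[0, 0, 0], [0, 0, 0], [0, 0, 0], [0, 0, 0], [0, 0, -0.3], [0, 0, -0.8], [0, 0, -1], [0, 0, -1]], delta_rot=[[0, 0, 0], [0, 0, 0], [0, 0, 0], [0, 0, 0], [0, 0, 0], [0, 0, 0], [0, 0, 0], [0, 0, 0]], grip=0.6)

```text
time: 19.0
tool_pos: [456.3, 7.2, 148.0]
tcp_rot: [-3.14, 0.004, -3.034]
contact_force: [-0.6, -0.1, -0.3]
grip_width: 54.9
finger_force: 0.0
```

Run:
```python
from dish import *
cap('wrist','w3.png');cap('top','top3.png')
for t,z in [('knob_grip',40),('lamp_button_top',70)]:
    for n in ('wrist','top'):
        for r in finder.pinpoint(t,n): print(n,t,round(r['confidence'],2),np.round(r['uv']),np.round(ray(n,r['uv'],z),1))
go((563.3,-81.6,110,3.25),(563.3,-81.6,63,3.25))
a=cv2.imread('pics/w3.png');b=cv2.imread('pics/top3.png')
a=a[100:300,180:460]; b=cv2.resize(b[130:250,260:428],(280,200),interpolation=2)
cv2.imwrite('pics/c3.png',cv2.resize(np.hstack([a,b]),(800,286)))
```

```text
wrist knob_grip 0.73 [318. 192.] [454.1   4.6  40. ]
top lamp_button_top 0.71 [467. 212.] [ 504.9 -288.9   70. ]
top lamp_button_top 0.43 [381. 187.] [567.7 -74.3  70. ]
at [454.5   7.5 145.1] -3.034 t 19.3 F [-0.5 -0.7  0.5] w 55.0
(563.3, -81.6, 110, 3.25) off [-0.822, -0.835, 0.293] rz -0.0002 rows 2.3 0.0
(563.3, -81.6, 63, 3.25) off [-0.822, -0.835, 0.684] rz -0.0002 rows 2.6 0.0
```

View pics/c3.png

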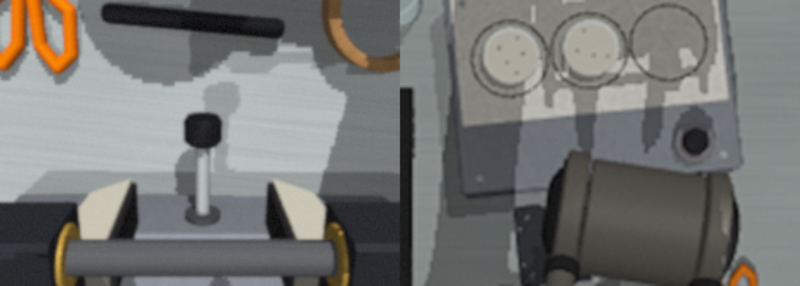

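Left panel: the knob is out, with its head far from the face (measured x≈455, which is home minus about 37). Right panel: both dishes are inside rings 0 and 1, and the button is at top-image pixel (383.5,189). Now the button press.

>>> send_rows(offset=[[-0.3, -0.3, 0], [-0.6, -0.6, 0.1], [-0.82, -0.835, 0.3], [-0.82, -0.835, 0.3], [-0.82, -0.835, 0.3]], delta_rot=[[0, 0, 0], [0, 0, 0], [0, 0, 0], [0, 0, 0], [0, 0, 0]], grip=0)

```text
time: 19.92
tool_pos: [562.9, -81.1, 109.6]
tcp_rot: [3.14, -0.002, -3.034]
contact_force: [-0.3, -0.1, 0.8]
grip_width: 9.3
finger_force: 0.0
```

>>> send_rows(offset=[[0, 0, 0.1], [0, 0, 0.2], [0, 0, 0.2], [0, 0, 0.2]], delta_rot=[[0, 0, 0], [0, 0, 0], [0, 0, 0], [0, 0, 0]])

```text
time: 20.42
tool_pos: [563.5, -81.3, 86.5]
tcp_rot: [3.141, -0.0, -3.034]
contact_force: [-0.2, 1.2, 1.6]
grip_width: 0.3
finger_force: 0.9
```

Run:
```python
from dish import *
cap('scene','s4.png');cap('wrist','w4.png')
go((563.3,-81.6,80,3.25))
a=cv2.imread('pics/s4.png')[150:230,240:340];b=cv2.imread('pics/w4.png')[100:300,180:460]
cv2.imwrite('pics/c4.png',np.hstack([cv2.resize(a,(400,320),interpolation=2),cv2.resize(b,(400,320))]))
```

```text
at [563.8 -81.5  86.7] -3.034 t 20.5 F [-0.5  0.3  1.1] w 0.2
(563.3, -81.6, 80, 3.25) off [0.004, -0.0, 0.055] rz -0.0001 rows 0.1 0.0
```

View pics/c4.png

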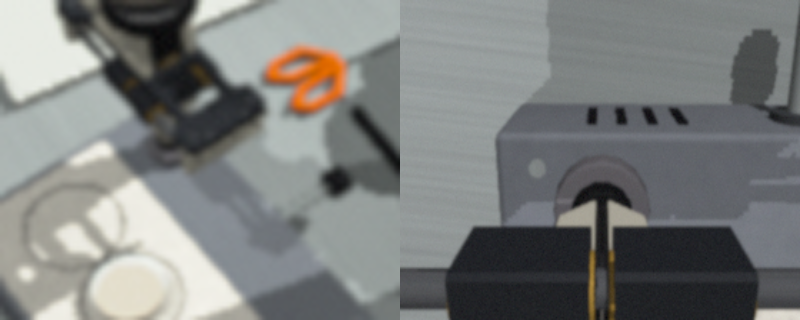

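The right panel shows the shut fingers over the middle of the button. I'll press in small steps and watch the force.

>>> send_rows(offset=[[0, 0, 0.03], [0, 0, 0.06], [0, 0, 0.09], [0, 0, 0.09]], delta_rot=[[0, 0, 0], [0, 0, 0], [0, 0, 0], [0, 0, 0]])

```text
time: 21.02
tool_pos: [564.4, -81.7, 80.5]
tcp_rot: [-3.14, 0.003, -3.034]
contact_force: [-14.5, 3.6, 40.1]
grip_width: 0.3
finger_force: 20.0
```

>>> send_rows(offset=[[0, 0, 0.01], [0, 0, 0.02], [0, 0, 0.025], [0, 0, 0.025]], delta_rot=[[0, 0, 0], [0, 0, 0], [0, 0, 0], [0, 0, 0]])

```text
time: 21.52
tool_pos: [564.6, -81.8, 80.1]
tcp_rot: [-3.139, 0.005, -3.033]
contact_force: [-19.8, 5.2, 58.6]
grip_width: -0.1
finger_force: 29.4
```

>>> send_rows(offset=[[0, 0, -0.08], [0, 0, -0.16], [0, 0, -0.16], [0, 0, -0.16]], delta_rot=[[0, 0, 0], [0, 0, 0], [0, 0, 0], [0, 0, 0]])

```text
time: 22.02
tool_pos: [563.5, -81.7, 90.8]
tcp_rot: [3.141, -0.001, -3.034]
contact_force: [0.0, 0.4, -1.1]
grip_width: 0.3
finger_force: 0.0
```

>>> send_rows(offset=[[0, 0, 0.01], [0, 0, 0.03], [0, 0, 0.04], [0, 0, 0.04], [0, 0, 0.04]], delta_rot=[[0, 0, 0], [0, 0, 0], [0, 0, 0], [0, 0, 0], [0, 0, 0]])

```text
time: 22.65
tool_pos: [563.7, -81.6, 87.0]
tcp_rot: [3.141, -0.0, -3.034]
contact_force: [-1.1, 0.4, 1.0]
grip_width: 0.4
finger_force: 0.7
```

>>> send_rows(offset=[[0, 0, 0.01], [0, 0, 0.02], [0, 0, 0.02], [0, 0, 0.02], [0, 0, 0.02]], delta_rot=[[0, 0, 0], [0, 0, 0], [0, 0, 0], [0, 0, 0], [0, 0, 0]])

```text
time: 23.28
tool_pos: [563.8, -81.6, 84.5]
tcp_rot: [3.141, -0.0, -3.034]
contact_force: [-2.2, 0.4, 3.2]
grip_width: 0.4
finger_force: 1.4
```

>>> send_rows(offset=[[0, 0, 0.01], [0, 0, 0.02], [0, 0, 0.02], [0, 0, 0.02], [0, 0, 0.02]], delta_rot=[[0, 0, 0], [0, 0, 0], [0, 0, 0], [0, 0, 0], [0, 0, 0]])

```text
time: 23.9
tool_pos: [563.8, -81.6, 82.2]
tcp_rot: [3.142, -0.0, -3.034]
contact_force: [-2.7, -0.2, 4.5]
grip_width: 0.5
finger_force: 2.1
```

The spring force ramps from contact at z≈87 to 4.5 N at 82. The button hit a hard stop near 80.5 in the first press, so it went fully down. Now lift and go back to the knob.

>>> send_rows(offset=[[0, 0, -0.3], [0, 0, -0.55], [0.4, 0.4, -0.55], [0.82, 0.83, -0.55], [0.82, 0.83, -0.55], [0.82, 0.83, -0.55], [0.82, 0.83, -0.55]], delta_rot=[[0, 0, 0], [0, 0, 0], [0, 0, 0], [0, 0, 0], [0, 0, 0], [0, 0, 0], [0, 0, 0]], grip=0.6)

```text
time: 24.78
tool_pos: [456.9, 6.0, 148.2]
tcp_rot: [-3.141, 0.002, -3.035]
contact_force: [0.6, -1.0, 0.6]
grip_width: 55.2
finger_force: 0.0
```

Run:
```python
from dish import *
optics.capture('wrist')
for r in finder.pinpoint('knob_grip','wrist'): print(round(r['confidence'],2),np.round(r['uv']),np.round(ray('wrist',r['uv'],40),1))
go((456.5,7.5,27,3.25))
```

```text
0.95 [320. 193.] [458.1   5.7  40. ]
at [456.5   6.  148. ] -3.035 t 24.9 F [ 0.2  0.1 -0. ] w 54.9
(456.5, 7.5, 27, 3.25) off [-0.001, 0.013, 1.008] rz -0.0003 rows 1.9 0.0
```

>>> send_rows(offset=[[0, 0.012, 0.4], [0, 0.012, 0.8], [0, 0.012, 1], [0, 0.012, 1], [0, 0.012, 1]], delta_rot=[[0, 0, 0], [0, 0, 0], [0, 0, 0], [0, 0, 0], [0, 0, 0]])

```text
time: 25.5
tool_pos: [456.2, 7.8, 28.8]
tcp_rot: [-3.141, 0.001, -3.035]
contact_force: [1.0, -0.0, 1.0]
grip_width: 54.9
finger_force: 0.0
```

>>> send_rows(offset=[[0, 0, 0], [0, 0, 0], [0, 0, 0], [0, 0, 0], [0, 0, 0], [0, 0, 0]], delta_rot=[[0, 0, 0], [0, 0, 0], [0, 0, 0], [0, 0, 0], [0, 0, 0], [0, 0, 0]], grip=0.1)

```text
time: 26.25
tool_pos: [455.4, 7.8, 28.4]
tcp_rot: [-3.141, 0.001, -3.034]
contact_force: [-1.0, -6.2, 5.4]
grip_width: 25.0
finger_force: 30.0
```

>>> send_rows(offset=[[-0.1, 0, 0], [-0.2, 0, 0], [-0.26, 0, 0], [-0.3, 0, 0], [-0.31, 0, 0], [-0.31, 0, 0]], delta_rot=[[0, 0, 0], [0, 0, 0], [0, 0, 0], [0, 0, 0], [0, 0, 0], [0, 0, 0]])

```text
time: 27.0
tool_pos: [491.3, 11.6, 28.4]
tcp_rot: [-3.141, -0.002, -3.034]
contact_force: [-5.0, -7.0, 8.8]
grip_width: 24.8
finger_force: 30.0
```

>>> send_rows(offset=[[0, 0, 0], [0, 0, 0], [0, 0, 0], [0, 0, 0], [0, 0, -0.3], [0, 0, -0.8], [0, 0, -1], [0, 0, -1]], delta_rot=[[0, 0, 0], [0, 0, 0], [0, 0, 0], [0, 0, 0], [0, 0, 0], [0, 0, 0], [0, 0, 0], [0, 0, 0]], grip=0.6)

```text
time: 28.0
tool_pos: [493.2, 12.2, 149.9]
tcp_rot: [-3.141, 0.004, -3.034]
contact_force: [0.1, -0.1, 0.7]
grip_width: 55.1
finger_force: 0.0
```

Run:
```python
from dish import *
cap('wrist','w5.png');cap('top','top5.png')
for r in finder.pinpoint('knob_grip','wrist'): print(round(r['confidence'],2),np.round(r['uv']),np.round(ray('wrist',r['uv'],40),1))
discs('top',z=78,lo=150,hi=800)
for r in finder.pinpoint('dish0','top'): print(round(r['confidence'],2),np.round(r['uv']),np.round(ray('top',r['uv'],65),1))
go((661.9,29.7,160,1.679))
a=cv2.imread('pics/w5.png')[100:300,180:460];b=cv2.imread('pics/top5.png')[110:250,190:430]
cv2.imwrite('pics/c5.png',np.hstack([cv2.resize(a,(320,228)),cv2.resize(b,(480,228))]))
```

```text
0.87 [318. 192.] [490.8   9.2  40. ]
0.74 [303. 153.] [656.6 122.2  65. ]
0.72 [173. 290.] [309.6 444.1  65. ]
0.65 [233. 293.] [303.8 294.4  65. ]
0.61 [340. 149.] [666.   28.2  65. ]
0.37 [471. 214.] [ 499.8 -300.8   65. ]
at [491.3  12.4 146.7] -3.034 t 28.2 F [0.6 1.  0.1] w 55.3
(661.9, 29.7, 160, 1.679) off [-1.429, -0.009, -0.111] rz 0.2499 rows 2.8 8.4
```

View pics/c5.png

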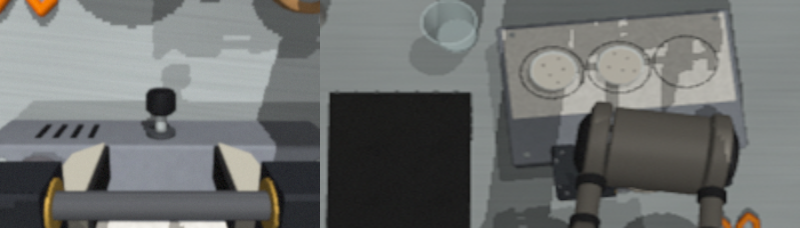

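Knob is home (left panel: head close to the face). Both dishes are still in rings 0 and 1. Now transfer to the tray, ring 1 first.

>>> send_rows(offset=[[-0.3, 0, -0.1], [-0.8, 0, -0.1], [-1, 0, -0.1], [-1, 0, -0.1], [-1, 0, -0.1], [-1, 0, -0.1], [-1, 0, -0.1], [-1, 0, -0.1]], delta_rot=[[0, 0, 0.25], [0, 0, 0.25], [0, 0, 0.25], [0, 0, 0.25], [0, 0, 0.25], [0, 0, 0.25], [0, 0, 0.25], [0, 0, 0.25]], grip=0.78)

```text
time: 29.25
tool_pos: [610.9, 25.1, 158.5]
tcp_rot: [-3.139, -0.001, 1.743]
contact_force: [-0.5, 1.0, -0.1]
grip_width: 71.7
finger_force: 0.0
```

Run:
```python
from dish import *
go((661.9,29.5,160,1.679))
```

```text
at [610.9  25.1 158.5] 1.743 t 29.2 F [-0.5  1.  -0.1] w 71.7
(661.9, 29.5, 160, 1.679) off [-0.037, 0.425, -0.012] rz 0.0102 rows 0.8 0.3
```

>>> send_rows(offset=[[-0.04, 0.425, 0], [-0.04, 0.425, 0], [-0.04, 0.425, 0]], delta_rot=[[0, 0, 0.01], [0, 0, 0.01], [0, 0, 0.01]])

```text
time: 29.62
tool_pos: [661.7, 29.5, 158.5]
tcp_rot: [-3.139, -0.001, 1.687]
contact_force: [0.1, 0.3, 0.6]
grip_width: 71.9
finger_force: 0.0
```

Run:
```python
from dish import *
discs('wrist',z=78,lo=500,hi=9000)
go((662.2,29.4,69,1.679))
```

```text
at [661.6  29.5 159.2] 1.687 t 29.7 F [ 0.3  0.  -0.1] w 71.7
(662.2, 29.4, 69, 1.679) off [-0.001, 0.005, 0.751] rz 0.0012 rows 1.4 0.0
```

>>> send_rows(offset=[[0, 0, 0.3], [0, 0, 0.55], [0, 0, 0.7], [0, 0, 0.74], [0, 0, 0.74]], delta_rot=[[0, 0, 0], [0, 0, 0], [0, 0, 0], [0, 0, 0], [0, 0, 0]])

```text
time: 30.3
tool_pos: [662.8, 29.4, 72.1]
tcp_rot: [3.141, 0.0, 1.686]
contact_force: [0.1, -0.4, 0.2]
grip_width: 71.6
finger_force: 0.0
```

>>> send_rows(offset=[[0, 0, 0], [0, 0, 0], [0, 0, 0], [0, 0, 0], [0, 0, -0.3], [0, 0, -0.7], [0, 0, -0.7]], delta_rot=[[0, 0, 0], [0, 0, 0], [0, 0, 0], [0, 0, 0], [0, 0, 0], [0, 0, 0], [0, 0, 0]], grip=0.4)

```text
time: 31.18
tool_pos: [664.7, 29.4, 159.8]
tcp_rot: [3.133, 0.001, 1.686]
contact_force: [0.3, -0.4, -1.3]
grip_width: 59.0
finger_force: 30.0
```

Run:
```python
from dish import *
y=-.048; 
for d in (60,-60): print(d,504.3+d*np.cos(y),-313.7+d*np.sin(y))
go((564,-316.5,150,1.52),(444,-311,150,1.52))
```

```text
60 564.2308932700208 -316.57889420739497
-60 444.3691067299792 -310.821105792605
at [664.7  29.4 159.8] 1.686 t 31.2 F [ 0.3 -0.4 -1.3] w 59.0
(564, -316.5, 150, 1.52) off [-2.766, -1.166, 0.082] rz 0.0265 rows 5.8 0.9
(444, -311, 150, 1.52) off [-2.606, -2.154, 0.082] rz 0.0265 rows 6.5 0.9
```

>>> send_rows(offset=[[-0.46, -0.2, 0], [-0.92, -0.39, 0], [-0.92, -0.39, 0]], delta_rot=[[0, 0, 0], [0, 0, 0], [0, 0, 0]])

```text
time: 31.55
tool_pos: [627.1, -89.6, 154.2]
tcp_rot: [-3.139, 0.0, 1.681]
contact_force: [-0.7, -0.3, -0.8]
grip_width: 59.2
finger_force: 30.0
```

>>> send_rows(offset=[[-0.46, -0.2, 0], [-0.92, -0.39, 0], [-0.92, -0.39, 0]], delta_rot=[[0, 0, 0], [0, 0, 0], [0, 0, 0]])

```text
time: 31.92
tool_pos: [593.7, -203.7, 154.2]
tcp_rot: [-3.14, -0.0, 1.682]
contact_force: [-0.6, -0.0, -0.0]
grip_width: 58.7
finger_force: 30.0
```

>>> send_rows(offset=[[-0.46, -0.2, 0], [-0.92, -0.39, 0], [-0.92, -0.39, 0], [-0.92, -0.39, 0]], delta_rot=[[0, 0, 0.026], [0, 0, 0.026], [0, 0, 0.026], [0, 0, 0.026]])

```text
time: 32.42
tool_pos: [561.6, -314.1, 154.5]
tcp_rot: [-3.141, -0.002, 1.523]
contact_force: [-0.6, 0.8, -0.3]
grip_width: 58.9
finger_force: 30.0
```

Run:
```python
from dish import *
go((564,-316.5,9,1.52))
optics.capture('top')
for t in ('tray','tray_in'):
    for r in finder.pinpoint(t,'top')[:1]: print(t,round(r['confidence'],2),np.round(ray('top',r['uv'],3),1))
```

```text
at [ 561.6 -314.1  154.5] 1.523 t 32.4 F [-0.6  0.8 -0.3] w 58.9
(564, -316.5, 9, 1.52) off [-0.019, 0.021, 1.213] rz 0.0005 rows 2.3 0.0
tray 0.58 [ 497.1 -315.     3. ]
tray_in 0.85 [ 517.2 -312.8    3. ]
```

>>> send_rows(offset=[[-0.01, 0.01, 0.4], [-0.01, 0.01, 0.8], [-0.01, 0.01, 0.8], [-0.01, 0.01, 0.8]], delta_rot=[[0, 0, 0], [0, 0, 0], [0, 0, 0], [0, 0, 0]])

```text
time: 33.08
tool_pos: [563.6, -316.9, 61.2]
tcp_rot: [3.139, 0.001, 1.524]
contact_force: [0.1, -1.0, 0.4]
grip_width: 59.1
finger_force: 30.0
```

>>> send_rows(offset=[[0, 0, 0.2], [0, 0, 0.35], [0, 0, 0.4], [0, 0, 0.41], [0, 0, 0.41]], delta_rot=[[0, 0, 0], [0, 0, 0], [0, 0, 0], [0, 0, 0], [0, 0, 0]])

```text
time: 33.7
tool_pos: [562.7, -317.3, 10.8]
tcp_rot: [3.141, 0.001, 1.523]
contact_force: [-0.8, -0.3, -0.9]
grip_width: 59.1
finger_force: 30.0
```

>>> send_rows(offset=[[0, 0, 0.01], [0, 0, 0.015], [0, 0, 0.015]], delta_rot=[[0, 0, 0], [0, 0, 0], [0, 0, 0]])

```text
time: 34.08
tool_pos: [562.8, -317.4, 10.4]
tcp_rot: [3.14, 0.001, 1.523]
contact_force: [-2.5, 2.7, 9.5]
grip_width: 58.8
finger_force: 30.0
```

Contact at 9.5 N, so the dish is on the floor. Release and lift.

>>> send_rows(offset=[[0, 0, 0], [0, 0, 0], [0, 0, 0], [0, 0, 0], [0, 0, -0.3], [0, 0, -0.8], [0, 0, -1], [0, 0, -1]], delta_rot=[[0, 0, 0], [0, 0, 0], [0, 0, 0], [0, 0, 0], [0, 0, 0], [0, 0, 0], [0, 0, 0], [0, 0, 0]], grip=0.78)

```text
time: 35.08
tool_pos: [563.3, -317.7, 130.6]
tcp_rot: [3.138, 0.002, 1.523]
contact_force: [-0.1, 0.5, -1.3]
grip_width: 71.8
finger_force: 0.0
```

Run:
```python
from dish import *
cap('scene','s6.png'); cap('top','top6.png')
go((653.5,114,160,1.679))
a=cv2.imread('pics/s6.png')[100:300,170:370];b=cv2.imread('pics/top6.png')[110:310,290:530]
cv2.imwrite('pics/c6.png',np.hstack([cv2.resize(a,(360,360)),cv2.resize(b,(432,360))]))
```

```text
at [ 561.8 -316.6  127.1] 1.523 t 35.2 F [-0.7 -0.6 -0.5] w 71.4
(653.5, 114, 160, 1.679) off [3.621, 0.592, -0.274] rz -0.0248 rows 7.1 0.8
```

View pics/c6.png

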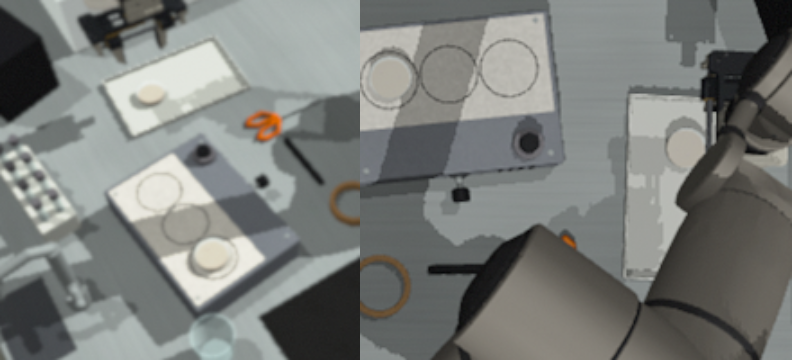

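One dish is flat in the tray, at scene panel (150,93). The other is still centred in ring 0. Fetching it.

>>> send_rows(offset=[[0, 0, -0.27], [0.45, 0.07, -0.27], [0.9, 0.15, -0.27], [0.9, 0.15, -0.27]], delta_rot=[[0, 0, 0], [0, 0, 0], [0, 0, 0], [0, 0, 0]])

```text
time: 35.67
tool_pos: [585.3, -205.9, 158.6]
tcp_rot: [-3.138, -0.003, 1.528]
contact_force: [-1.0, -0.5, -0.7]
grip_width: 71.4
finger_force: 0.0
```

>>> send_rows(offset=[[0.45, 0.07, 0], [0.9, 0.15, 0], [0.9, 0.15, 0]], delta_rot=[[0, 0, 0], [0, 0, 0], [0, 0, 0]])

```text
time: 36.05
tool_pos: [608.5, -100.1, 159.0]
tcp_rot: [-3.139, -0.001, 1.527]
contact_force: [0.1, -1.1, -0.3]
grip_width: 71.7
finger_force: 0.0
```

>>> send_rows(offset=[[0.45, 0.07, 0], [0.9, 0.15, 0], [0.9, 0.15, 0]], delta_rot=[[0, 0, 0], [0, 0, 0], [0, 0, 0]])

```text
time: 36.42
tool_pos: [631.8, 5.9, 159.2]
tcp_rot: [-3.14, -0.0, 1.526]
contact_force: [-0.0, -0.1, -0.8]
grip_width: 71.8
finger_force: 0.0
```

>>> send_rows(offset=[[0.45, 0.07, 0], [0.91, 0.15, 0], [0.91, 0.15, 0], [0.91, 0.15, 0]], delta_rot=[[0, 0, -0.025], [0, 0, -0.025], [0, 0, -0.025], [0, 0, -0.025]])

```text
time: 36.92
tool_pos: [654.8, 110.0, 159.7]
tcp_rot: [-3.14, 0.001, 1.679]
contact_force: [0.0, -0.6, -0.0]
grip_width: 71.9
finger_force: 0.0
```

Run:
```python
from dish import *
cap('wrist','w7.png')
for r in finder.silhouettes('dish0','wrist'): print(round(r['confidence'],2),r['box'],np.round(ray('wrist',[(r['box'][0]+r['box'][2])/2,(r['box'][1]+r['box'][3])/2],74),1))
go((653.5,114,70.5,1.679))
```

```text
0.76 [287.5, 165.1, 353.6, 230.9] [653.4 109.1  74. ]
at [654.9 109.8 160.2] 1.678 t 37.0 F [ 0.5  0.  -0.5] w 72.0
(653.5, 114, 70.5, 1.679) off [0.036, -0.008, 0.748] rz -0.0002 rows 1.4 0.0
```

View pics/w7.png

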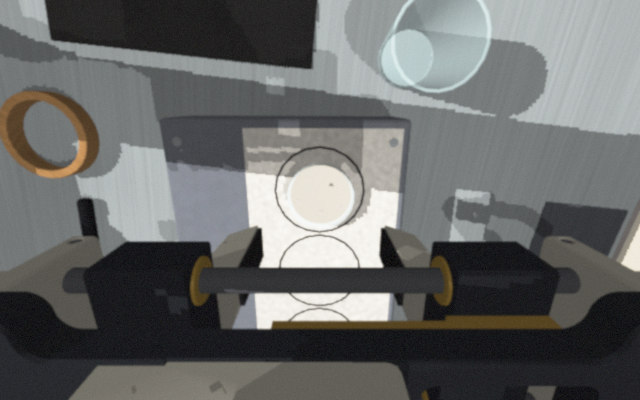

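The dish is inside ring 0 at pixel (320,195), between the finger directions. Grasp it.

>>> send_rows(offset=[[0.025, -0.008, 0.3], [0.025, -0.008, 0.55], [0.025, -0.008, 0.7], [0.025, -0.008, 0.75], [0.025, -0.008, 0.75]], delta_rot=[[0, 0, 0], [0, 0, 0], [0, 0, 0], [0, 0, 0], [0, 0, 0]])

```text
time: 37.65
tool_pos: [654.1, 114.7, 71.2]
tcp_rot: [3.141, -0.0, 1.679]
contact_force: [-0.0, 0.2, -0.4]
grip_width: 71.6
finger_force: 0.0
```

>>> send_rows(offset=[[0, 0, 0], [0, 0, 0], [0, 0, 0], [0, 0, 0], [0, 0, -0.3], [0, 0, -0.7], [0, 0, -0.7]], delta_rot=[[0, 0, 0], [0, 0, 0], [0, 0, 0], [0, 0, 0], [0, 0, 0], [0, 0, 0], [0, 0, 0]], grip=0.4)

```text
time: 38.52
tool_pos: [655.9, 115.4, 159.2]
tcp_rot: [3.133, 0.0, 1.68]
contact_force: [0.0, -0.2, -0.3]
grip_width: 58.8
finger_force: 30.0
```

Run:
```python
from dish import *
go((447,-311,155,1.52))
```

```text
at [655.9 115.4 159.2] 1.68 t 38.5 F [ 0.  -0.2 -0.3] w 58.8
(447, -311, 155, 1.52) off [-3.342, -2.118, 0.035] rz 0.0255 rows 7.6 0.9
```

>>> send_rows(offset=[[-0.42, -0.26, 0], [-0.83, -0.53, 0], [-0.83, -0.53, 0]], delta_rot=[[0, 0, 0], [0, 0, 0], [0, 0, 0]])

```text
time: 38.9
tool_pos: [599.2, 6.1, 153.7]
tcp_rot: [-3.138, -0.0, 1.676]
contact_force: [0.1, 1.1, -0.2]
grip_width: 58.9
finger_force: 30.0
```

>>> send_rows(offset=[[-0.42, -0.26, 0], [-0.83, -0.53, 0], [-0.83, -0.53, 0]], delta_rot=[[0, 0, 0], [0, 0, 0], [0, 0, 0]])

```text
time: 39.28
tool_pos: [547.7, -99.0, 154.0]
tcp_rot: [-3.14, -0.0, 1.676]
contact_force: [0.2, -0.2, -0.5]
grip_width: 59.0
finger_force: 30.0
```

>>> send_rows(offset=[[-0.42, -0.26, 0], [-0.83, -0.53, 0], [-0.83, -0.53, 0]], delta_rot=[[0, 0, 0], [0, 0, 0], [0, 0, 0]])

```text
time: 39.65
tool_pos: [496.0, -204.4, 154.2]
tcp_rot: [-3.141, -0.0, 1.676]
contact_force: [-0.1, 0.4, -0.8]
grip_width: 58.9
finger_force: 30.0
```

>>> send_rows(offset=[[-0.42, -0.26, 0], [-0.83, -0.53, 0], [-0.83, -0.53, 0], [-0.83, -0.53, 0]], delta_rot=[[0, 0, 0.025], [0, 0, 0.025], [0, 0, 0.025], [0, 0, 0.025]])

```text
time: 40.15
tool_pos: [445.4, -307.0, 154.3]
tcp_rot: [3.142, -0.001, 1.524]
contact_force: [0.9, 0.1, -0.1]
grip_width: 58.7
finger_force: 30.0
```

Run:
```python
from dish import *
o=optics.capture('wrist')
for r in finder.silhouettes('dish0','wrist'): print(round(r['confidence'],2),r['box'],np.round(ray('wrist',[(r['box'][0]+r['box'][2])/2,(r['box'][1]+r['box'][3])/2],10),1))
go((445,-311,10.5,1.52))
```

```text
0.87 [269.3, 200.1, 370.2, 297.1] [ 439.2 -389.1   10. ]
0.64 [398.9, 161.7, 458.1, 213.5] [ 562.7 -319.5   10. ]
at [ 445.4 -306.6  154.5] 1.525 t 40.2 F [-0.4  0.3 -0.4] w 59.1
(445, -311, 10.5, 1.52) off [-0.037, -0.002, 1.2] rz 0.0009 rows 2.3 0.0
```

First dish confirmed at (563,-319). Lower the second at (445,-311).

>>> send_rows(offset=[[-0.02, 0, 0.4], [-0.02, 0, 0.8], [-0.02, 0, 0.8], [-0.02, 0, 0.8]], delta_rot=[[0, 0, 0], [0, 0, 0], [0, 0, 0], [0, 0, 0]])

```text
time: 40.75
tool_pos: [445.4, -310.8, 60.2]
tcp_rot: [3.14, 0.001, 1.524]
contact_force: [-0.3, -0.3, 0.4]
grip_width: 58.8
finger_force: 30.0
```

>>> send_rows(offset=[[0, 0, 0.2], [0, 0, 0.35], [0, 0, 0.4], [0, 0, 0.41], [0, 0, 0.42], [0, 0, 0.42]], delta_rot=[[0, 0, 0], [0, 0, 0], [0, 0, 0], [0, 0, 0], [0, 0, 0], [0, 0, 0]])

```text
time: 41.5
tool_pos: [444.9, -311.6, 9.8]
tcp_rot: [3.14, 0.001, 1.523]
contact_force: [0.7, 1.5, 6.0]
grip_width: 59.0
finger_force: 30.0
```

>>> send_rows(offset=[[0, 0, 0], [0, 0, 0], [0, 0, 0], [0, 0, 0], [0, 0, -0.3], [0, 0, -0.8], [0, 0, -1], [0, 0, -1]], delta_rot=[[0, 0, 0], [0, 0, 0], [0, 0, 0], [0, 0, 0], [0, 0, 0], [0, 0, 0], [0, 0, 0], [0, 0, 0]], grip=0.78)

```text
time: 42.5
tool_pos: [445.0, -311.8, 130.1]
tcp_rot: [3.138, 0.003, 1.523]
contact_force: [0.5, 0.8, -0.2]
grip_width: 71.6
finger_force: 0.0
```

>>> send_rows(offset=[[0.4, 0, -0.4], [0.9, 0, -0.8], [0.9, 0, -0.8], [0.9, 0, -0.8]], delta_rot=[[0, 0, 0], [0, 0, 0], [0, 0, 0], [0, 0, 0]])

```text
time: 43.0
tool_pos: [449.3, -202.7, 223.7]
tcp_rot: [-3.141, 0.0, 1.525]
contact_force: [-0.6, -0.7, -0.9]
grip_width: 71.6
finger_force: 0.0
```

Run:
```python
from dish import *
cap('scene','s8.png')
cap('top','top8.png')
a=cv2.imread('pics/s8.png')[90:330,170:490];b=cv2.imread('pics/top8.png')[110:310,190:530]
cv2.imwrite('pics/c8.png',np.vstack([cv2.resize(a,(400,300)),cv2.resize(b,(400,235))]))
```

```text
(no output)
```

View pics/c8.png

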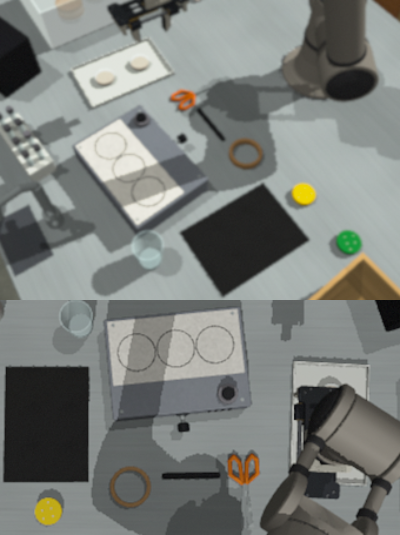

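Both dishes lie flat in the tray (scene panel (103,78) and (139,63)). The knob is at its original pixel (346,218), and the bystanders haven't moved. Handing in.

```bash
python3 -c "
from plant import ticket; print(ticket.close_job())"
```

```text
the job is handed in; nothing more can be done
None
```

I handed the job in at about 43 s robot time. Both dishes present went onto rings 0 and 1, the knob was pulled out, the lamp button was pressed to its stop and came back up, the knob went home again, and both dishes now lie flat side by side in the tray.

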